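# Nurse a sagging barrel bolt off its bent keeper and hold the cage gate ajar

## Robot

A 6-joint arm with a two-finger parallel gripper is mounted at the origin on a cart in front of the work surface, level with it; the furniture and walls round the work are solid. World frame = base frame: x ahead of the robot, y to its left, z up, the work surface at z = 0. Lengths are in m, angles in rad, forces in N, time in s.
With the tool pointing down it reaches from about 0.4 to 0.825 m from the base axis. Payload 7 kg.
Tool frame: the origin (TCP) lies midway between the tips of the shut fingers; the grasp point (between the pads) lies 19 mm behind it; z points along the fingers, y is the line along which they close (so a half turn about z gives the same grasp; the last joint's range is limited). The gripper opens to 85 mm and grips with 20 to 120 N. Pads are 22 mm wide; open, the fingers measure 114 mm over their backs; the gripper's body (76 mm by 85 mm) begins 54 mm behind the grasp point. The pads swing forward as they close: fully open they stand 13 mm farther back than shut.
Start: joints at [1.575, 0.359, 0.012, 0, -1.224, -0.288], TCP at [0.189, 0.648, 0.231] pointing down, gripper open.
Joint ranges: [-3.07, 3.07], [-1.43, 2.12], [-1.02, 1.25], [-3.03, 1.67], [-3.05, -0], [-3.03, 3.03]. Speed limits (rad/s): [2.39, 2.39, 3.01, 3.14, 3.14, 3.14].

## Interface

Orientations are given as a 3x3 rotation matrix whose columns are the frame's x, y, z axes.
In Python, from plant import r gives the robot as it stands. The module is installed in compiled form; this text tells all that it offers.
- The arm moves only by the shell command python3 -m pendant 'ROWS' [OPENING] [FORCE]. ROWS is JSON, a list of rows, each an object of numbers: "dx", "dy", "dz": the shift along the tool's x, y, z as a fraction of full scale; "wx", "wy", "wz": the turn, a rotation vector about the tool's x, y, z as a fraction of full scale. In form: [{"dx": .., "dy": .., "dz": .., "wx": .., "wy": .., "wz": ..}, ...]. A call has 1 to 5 rows; each row is the pose to reach, as a shift and turn from the pose commanded when the call began, along the tool's axes at that moment, turning the shorter way round; what a row does not reach only later rows make up. Full scale, the value 1, is 0.3 m for a shift and 2 pi rad for a turn. A row lasts 1/10 s, in which the tool goes at most 50 mm and 8.59 degrees, less where a joint would pass 70% of its speed; a pose out of reach is approached as far as the arm can. A call with a number of a shift or a turn outside -1 to 1 is refused whole. A call with a gripper value outside its range is refused whole. OPENING is the opening, from 0 (shut) to 1 (fully open), set as the call begins (- or left out, the last holds). The fingers move at their own pace and stop on an object; FORCE is the grip in N (left out, the last holds). Time passes only in rows, so rows that repeat a pose let the fingers close. It gives the time, the measured TCP pose, the force, the opening and the grip force at its end, in the units of the state.
- r.observe(): the state, without advancing time (a new reading comes with each control period).
- r.grab_frame(name): name is "scene" or "top"; returns a dict with "frame" (400x640x3 uint8, red, green, blue), "camera_matrix" (3x3 intrinsics, pixels), "T" (4x4, takes a point from camera to world coordinates). Camera axes: x right, y down, z forward; pixel columns grow to the right and rows downward; lengths in m; the calibration is good to about 2 mm. A picture is of the moment at which its call begins. There is no depth.
- r.finish_job(): hands the job in; it is judged then, once.
Trained networks look in a picture, given as the dict that the camera call returned (one of the last four; its "shot" number tells which), for a name from the list of things; names that differ only in an ending like _2 or _b are one class to them, and where a whole thing is asked for, a point or a joint stands for the part that bears it (a point fixed in the world has none). Each returns a list of dicts, best first, with "confidence" (0 to 1); they miss things now and then, are a little off and sometimes report something else, mostly with a low value. They report only what shows in the picture. A call takes as long as a camera call. They do not tell look-alikes from the thing itself.
- r.look_for(picture, label): "uv" ([column, row] in pixels, amid what is visible of it).
The state is a dict: "time": time; "joint_pos": joint angles; "dq": joint speeds; "joint_torque": joint torques, N m; "eef_pos": TCP position; "eef_rot": TCP orientation; "force": force on the tool from outside, world axes, zero at the start; "wrist_torque": the same for the moment, N m; "grip_width": opening from 0.0 (shut) to 1.0 (fully open); "grasp_force": force on a finger pad.
Only numpy, scipy, OpenCV 4.12 (cv2) and the standard library are available. Lean on these libraries where they do the work, as an engineer would, in place of code of your own. Each camera call takes 0.05 s, during which the arm holds its last target. There are 200 camera calls.

## Task

The sample cage's barrel bolt has lost a screw, so it sags and its notch has dropped over the bent-up lip of the keeper. First set the tall reagent bottle that stands in front of the gate upright somewhere out of the gate's swing; then lift the bolt by its knob and, while it is lifted, draw it back clear of the keeper without wrenching it, and pull the gate open about 30 degrees. The gate closes by itself, so finish while still holding it there, bolt drawn; do not let the gate touch the bottle, and leave the other things on the worktop where they are.

Things in the scene. Friction and masses are not known exactly. Their poses are not given: they have to be found in the camera images.
- cage: White-painted steel and wire sample cage, 150 deep (x) x 320 wide (y) x 180 mm high, fixed, a tube rack inside; its pose varies. Origin: centre of its underside. Its front, with the gate, faces its own -x, towards the robot; +y to the robot's left. In its frame the shut gate's front face is at x = -75 mm, from y = -145 to +122 mm, top at z = 177 mm; the left stile (y = 125 to 160) bears the keeper.
- gate (a joint): Gate hinge, rad: 0 = shut, grows to 1.2 as the gate's left (free) edge swings out towards the robot (about +z, counterclockwise from above). A spring pulls it shut with 0.28 N m at 0, about 0.5 N m at 0.5 rad. Gate and bolt weigh about 1 kg. While the bolt is in the keeper it opens no more than about 0.03 rad.
- gate_axis (a point): Foot of the gate's vertical hinge axis, on the worktop, at (-75, -145, 0) mm in the cage's frame. Its axes are the cage's.
- gate_edge (a point): Top of the gate's free edge, on its front face: 267 mm from the hinge axis, 177 mm above the worktop. It swings with the gate.
- barrel (a joint): Tilt of the bolt's barrel about its one remaining screw, rad: 0 = level, negative = keeper end sags. It hangs at -0.09 (about 2 N at the knob lifts it), at most +0.02. The screw is on the gate's face, 85 mm from the hinge axis along the gate, 150 mm up, its axis square to the gate. The tip passes over the lip only above about -0.055 (knob 5 mm up); draw it level (knob 12 mm up).
- bolt (a joint): Travel of the bolt in its barrel, m: 0 = shot into the keeper, grows as it is drawn along the barrel towards the hinge (the cage's -y while the gate is shut), to 0.045 fully drawn. The tip is clear of the keeper from 0.031. Not lifted, it stops on the lip at about 0.005. Friction about 1 N; it stays where it is left.
- knob (a point): Middle of the bolt's upright round knob, 17 mm diameter, 36 mm tall (18 mm above and below this point), on a 9 mm stalk. With the bolt shot it is 220 mm from the hinge axis along the gate, 15 mm before the gate's face, about 202 mm above the worktop while sagging, 214 mm when level. It stands above the gate's top edge and may be gripped from above from any side.
- bolt_tip (a point): End of the 12 mm steel bolt rod, on its axis, 15 mm before the gate's face. A notch 15 mm long and 7 mm deep in the underside begins 18 mm behind this end.
- keeper_lip (a point): Middle of the top edge of the bent-up lip of the keeper, a steel staple on the cage's left stile; the lip is 5 mm thick along the bolt and stands 132 mm above the worktop. A strap in front of the rod keeps the gate shut.
- bottle: White reagent bottle with a blue band and white cap, the tall one, 50 mm diameter, 135 mm tall, 0.14 kg, loose. Origin: centre of its underside. It stands 90 to 105 mm before the gate, 210 to 260 mm from the hinge axis along the gate, in the way of its swing. The straight body goes up to about 85 mm; grip it there.
- jar: White screw-top specimen jar, 41 mm diameter, 58 mm tall; a bystander. Origin: centre of its underside.
- cup_near: Small white sample cup, 20 mm diameter, 24 mm tall; a bystander. Origin: centre of its underside.
- cup_far: Small white sample cup like the other; a bystander. Origin: centre of its underside.
- bench_timer: White bench timer, 42 x 66 x 57 mm; a bystander. Origin: centre of its underside.
- tape: Roll of brown tape lying flat, 93 mm across, 48 mm high; a bystander at the right front. Origin: centre of its underside.
There are look-alikes about, which are no part of the job. What is shaped like the bottle but green, red or yellow is not meant.

How it is judged:
On the way, in this order (a step that is already met when the one before it is completed fails the run):
1. the bottle has been set aside (moved over 5 cm) and stands upright on the worktop, let go, while the bolt is still shot (distance of bottle from where it was at the start of the episode above 0.05 m and angle between bottle's own z axis and vertical below 0.1 rad and height (world z) of bottle below 0.005 m and contact force between the fingers and bottle below 0.1 N and value of joint bolt below 0.01 m), for 0.2 s.
2. the bolt is drawn clear of the keeper (value of joint bolt above 0.032 m), for 0.1 s.
At the end, for the whole second after the job is handed in: The gripper still bears on the gate or its bolt (over 0.5 N) and holds the gate still at 0.40 to 0.68 rad (23 to 39 degrees) against its closing spring, with the bolt drawn at least 30 mm; the bottle stands upright on the worktop, let go and at rest (value of joint gate between 0.4 and 0.68 rad and velocity of joint gate between -0.1 and 0.1 rad/s and value of joint bolt above 0.03 m and contact force between the fingers and gate above 0.5 N and angle between bottle's own z axis and vertical below 0.1 rad and height (world z) of bottle between -0.005 and 0.005 m and linear speed of bottle below 0.02 m/s and contact force between the fingers and bottle below 0.1 N); the arm keeps its last pose, push and grip.
It fails at once if the gate or its bolt touches the bottle (contact force between gate and bottle above 0.3 N).
It fails at once if the bottle is tipped over (angle between bottle's own z axis and vertical above 0.6 rad).
It fails at once if the bolt is wrenched against the keeper with over 40 N (contact force between bolt and keeper above 40 N).
It fails at once if the jar, a cup, the timer or the tape is shifted by more than 3 cm (distance of any of jar, cup_near, cup_far, bench_timer, tape from where it was at the start of the episode above 0.03 m).
It also fails if it takes over 48 s, if anything falls off the work surface, if the arm or the gripper's body presses on something with over 40 N, if the wrist force passes 120 N, or if a joint passes its speed limit or range.

## Working session

There is one attempt and no reset: what is moved stays moved. The work goes in short steps, Python scripts to look and compute and a shell command to move; the robot and the scene stay as the last step left them, time stands still between calls to the robot, and variables do not carry over. Pictures are saved under pics/ and viewed, at most 10 in all, crops included, and the job is handed in when it is done.

```bash
mkdir -p pics; cat > h.py <<'E'
import numpy as np, cv2
from plant import r
def shot(n,name):
    p=r.grab_frame(n); cv2.imwrite(f'pics/{name}.png',cv2.cvtColor(p['frame'],cv2.COLOR_RGB2BGR)); return p
def ray(p,uv):
    K,T=np.array(p['camera_matrix']),np.array(p['T']); d=T[:3,:3]@np.linalg.inv(K)@np.array([uv[0],uv[1],1.]); return T[:3,3],d
def at_z(p,uv,z):
    o,d=ray(p,uv); return o+d*(z-o[2])/d[2]
def tri(p,uv,q,vw):
    A=[];b=[]
    M=np.zeros((3,3));v=np.zeros(3)
    for o,d in (ray(p,uv),ray(q,vw)):
        d=d/np.linalg.norm(d);P=np.eye(3)-np.outer(d,d);M+=P;v+=P@o
    return np.linalg.solve(M,v)
def proj(p,X):
    K,T=np.array(p['camera_matrix']),np.array(p['T']); c=T[:3,:3].T@(np.asarray(X,float)-T[:3,3]); u=K@c; return u[:2]/u[2]
E
python3 - <<'E'
from h import *
np.set_printoptions(precision=4,suppress=True)
s=shot('scene','s0');t=shot('top','t0')
for n in ['cage','gate','gate_edge','knob','bolt_tip','keeper_lip','bottle','jar','cup_near','bench_timer','tape']:
    for nm,p in (('s',s),('t',t)):
        print(n,nm,[(np.round(d['uv']).tolist(),round(d['confidence'],2)) for d in r.look_for(p,n)][:5])
for p in(s,t):print(p['T'],p['camera_matrix'])
print(r.observe())
E
```

```text
cage s [([381.0, 196.0], 0.74)]
cage t [([342.0, 141.0], 0.88)]
gate s [([375.0, 194.0], 0.75)]
gate t [([339.0, 162.0], 0.83)]
gate_edge s [([376.0, 196.0], 0.85), ([384.0, 200.0], 0.39)]
gate_edge t [([340.0, 164.0], 0.7), ([310.0, 166.0], 0.24), ([191.0, 192.0], 0.18)]
knob s [([344.0, 182.0], 0.71), ([359.0, 188.0], 0.22)]
knob t [([316.0, 167.0], 0.66), ([339.0, 160.0], 0.41)]
bolt_tip s [([342.0, 181.0], 0.8)]
bolt_tip t [([342.0, 142.0], 0.5), ([311.0, 166.0], 0.48), ([191.0, 191.0], 0.34)]
keeper_lip s [([387.0, 200.0], 0.95)]
keeper_lip t [([340.0, 143.0], 0.77)]
bottle s [([283.0, 210.0], 0.81), ([306.0, 184.0], 0.6), ([322.0, 218.0], 0.59), ([314.0, 257.0], 0.58)]
bottle t [([304.0, 203.0], 0.85), ([261.0, 210.0], 0.77), ([325.0, 245.0], 0.75), ([254.0, 159.0], 0.68)]
jar s [([237.0, 207.0], 0.65), ([346.0, 184.0], 0.64)]
jar t [([191.0, 190.0], 0.63), ([204.0, 220.0], 0.5), ([340.0, 139.0], 0.41)]
cup_near s [([248.0, 231.0], 0.63)]
cup_near t []
bench_timer s [([245.0, 188.0], 0.73)]
bench_timer t [([190.0, 190.0], 0.62)]
tape s [([425.0, 323.0], 0.89)]
tape t [([436.0, 
[... 317 characters left out ...]
 [ 0.0105 -0.1458 -0.9893  1.4796]
 [ 0.      0.      0.      1.    ]] [[491.0987   0.     310.7746]
 [  0.     491.0987 199.9785]
 [  0.       0.       1.    ]]
{'time': 1.2, 'joint_pos': array([ 1.5751,  0.3586,  0.0119,  0.    , -1.2241, -0.2881]), 'dq': array([ 0.0009, -0.0008,  0.    , -0.0007, -0.0011, -0.0002]), 'joint_torque': array([  0.0015, -58.2984,  29.366 ,   6.9422,  -0.0005,   0.    ]), 'eef_pos': array([0.189 , 0.648 , 0.2313]), 'eef_rot': array([[ 0.96, -0.28,  0.  ],
       [-0.28, -0.96, -0.  ],
       [ 0.  ,  0.  , -1.  ]]), 'force': array([-0.1919,  0.4309, -0.7868]), 'wrist_torque': array([0.0027, 0.0103, 0.029 ]), 'grasp_force': 0.0, 'grip_width': 0.9950955145560434}
```

View pics/s0.png

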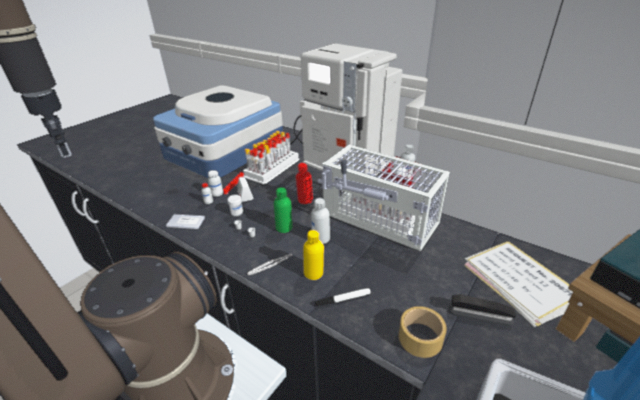

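View pics/t0.png

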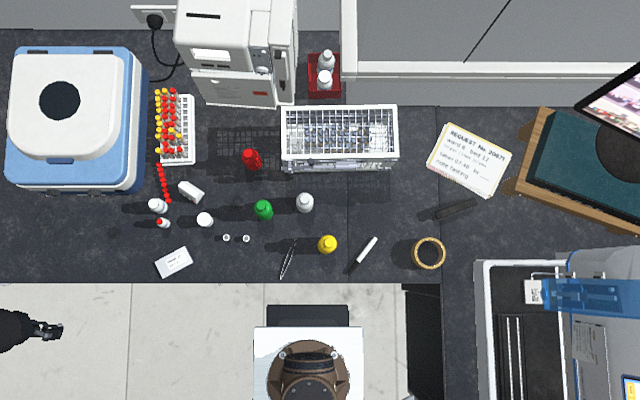

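The scene view shows four bottle shapes: green (283,210), red (306,184), yellow (314,257) and white with a blue band (320,220; top view 304,203). The white one right before the gate fits the description. I'll confirm that in a crop and enlarge the cage from above.

```bash
python3 - <<'E'
import cv2
a=cv2.imread('pics/s0.png')[140:280,265:465];cv2.imwrite('pics/s0c.png',cv2.resize(a,None,fx=4,fy=4,interpolation=cv2.INTER_CUBIC))
a=cv2.imread('pics/t0.png')[95:215,270:410];cv2.imwrite('pics/t0c.png',cv2.resize(a,None,fx=5,fy=5,interpolation=cv2.INTER_CUBIC)[:600])
E
```

```text
(no output)
```

View pics/s0c.png

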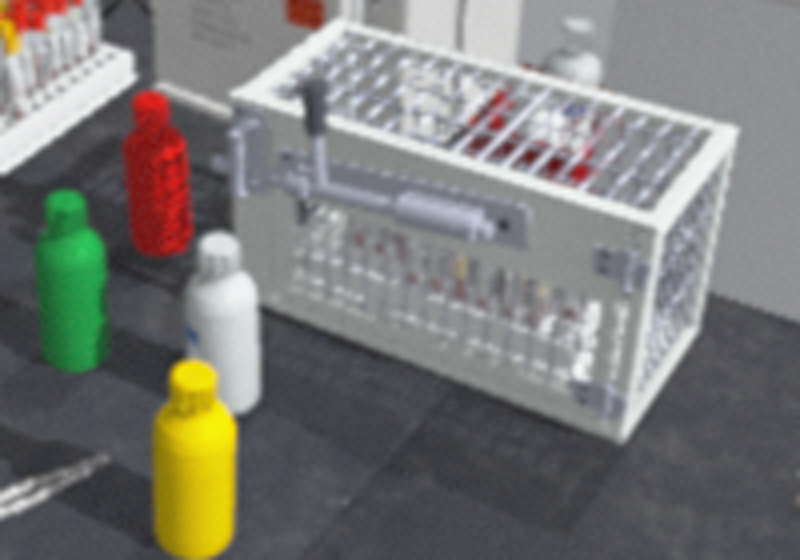

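View pics/t0c.png

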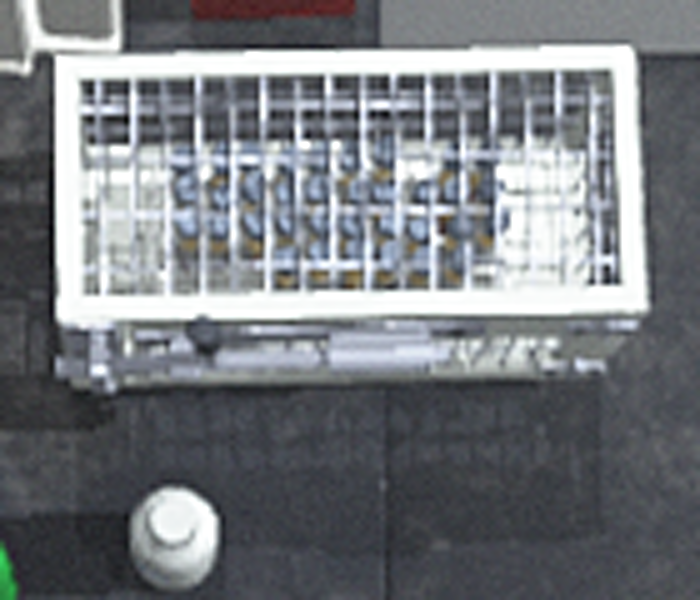

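The crops confirm it: the white bottle, blue band just visible at its left side (scene crop 190,335), stands before the gate. The knob (dark) is at scene (344,163) and top (311,162). Next I fit the cage pose.

```bash
cat > fit.py <<'E'
from h import *
from scipy.optimize import least_squares
np.set_printoptions(precision=4,suppress=True)
s=shot('scene','s1');t=shot('top','t1')
T=[((75,160,180),(281.2,106)),((75,-160,180),(397,104)),((-75,-160,180),(399.6,157.4)),((-75,160,180),(281.4,159.4))]
S=[((-75,160,180),(323,163.3)),((75,160,180),(350,145)),((-75,-160,180),(429.3,196.3)),((75,-160,180),(449.3,172.5)),((-75,-160,0),(420.5,250))]
def W(q,X):
    c,sn=np.cos(q[2]),np.sin(q[2]); X=np.array(X)/1000.; return np.array([q[0]+c*X[0]-sn*X[1],q[1]+sn*X[0]+c*X[1],X[2]])
f=lambda q:np.concatenate([proj(t,W(q,X))-u for X,u in T]+[proj(s,W(q,X))-u for X,u in S])
o=least_squares(f,[.6,-.05,0],loss='soft_l1');q=o.x;print(q,o.fun.reshape(-1,2))
print('knob pred',W(q,(-90,75,202)),proj(s,W(q,(-90,75,202))),proj(t,W(q,(-90,75,202))))
k=tri(s,(344,163),t,(311,161.6));print('knob tri',k)
b=tri(s,(319.75,200),t,(304.4,199.4));print('cap tri',b,at_z(t,(304.4,199.4),.135),at_z(s,(319.75,200),.135))
c,sn=np.cos(q[2]),np.sin(q[2]);R=np.array([[c,-sn],[sn,c]])
print('bottle cage mm',R.T@(b[:2]-q[:2])*1000)
for n,uv,h in (('green',(263,210),.1),('yellow',(327,243),.13),('red',(251,158),.1),('jar',(204,219),.058),('cup1',(226,238),.024),('cup2',(246,239),.024),('pen',(366,250),.01),('tape',(429,253),.048),('tweez',(287,260),.01)): print(n,at_z(t,uv,h))
E
python3 fit.py
```

```text
[ 0.6921 -0.0856  0.0177] [[-0.0982 -0.3578]
 [ 0.1237 -0.0248]
 [-0.0332 -0.3508]
 [ 0.2463 -0.489 ]
 [-0.7725  0.3774]
 [-0.9854 -0.8969]
 [ 0.3885  1.2779]
 [ 0.4307 -0.8176]
 [-0.4654  1.984 ]]
knob pred [ 0.6008 -0.0122  0.202 ] [344.9846 167.009 ] [313.2749 162.0252]
knob tri [ 0.6005 -0.0072  0.2127]
cap tri [0.5109 0.0106 0.1363] [0.5103 0.0115 0.135 ] [0.5133 0.0108 0.135 ]
bottle cage mm [-179.5462   99.3262]
green [0.4851 0.1286 0.1   ]
yellow [ 0.3901 -0.0506  0.13  ]
red [0.6356 0.1651 0.1   ]
jar [0.464  0.3031 0.058 ]
cup1 [0.4112 0.2435 0.024 ]
cup2 [0.4083 0.1844 0.024 ]
pen [ 0.3763 -0.1721  0.01  ]
tape [ 0.3658 -0.3507  0.048 ]
tweez [0.3469 0.0633 0.01  ]
```

```bash
cat > to.py <<'E'
# to.py x y z yaw_of_tool_x(deg): pose (tool straight down) -> fractions from present pose
import sys
from h import *
from scipy.spatial.transform import Rotation as Ro
x,y,z,a=map(float,sys.argv[1:5]);a=np.radians(a)
R1=np.array([[np.cos(a),np.sin(a),0],[np.sin(a),-np.cos(a),0],[0,0,-1]])
s=r.observe();R=np.array(s['eef_rot']);p=np.array(s['eef_pos'])
d=R.T@(np.array([x,y,z])-p)
w=Ro.from_matrix(R.T@R1).as_rotvec()
print('d',np.round(d/.3,3),'w',np.round(w/2/np.pi,4),'rows',max(np.linalg.norm(d)/.05,np.degrees(np.linalg.norm(w))/8.59).round(1))
E
python3 to.py .36 .34 .26 -89
python3 -m pendant '[{"dx":0.83,"dy":0.83,"dz":-0.1,"wz":0.2},{"dx":0.83,"dy":0.83,"dz":-0.1,"wz":0.2},{"dx":0.83,"dy":0.83,"dz":-0.1,"wz":0.2},{"dx":0.83,"dy":0.83,"dz":-0.1,"wz":0.2},{"dx":0.83,"dy":0.83,"dz":-0.1,"wz":0.2}]' 1 40
python3 to.py .511 .011 .24 -89
```

```text
d [ 0.835  0.826 -0.096] w [-0.      0.      0.2021] rows 8.5
d [ 1.625  1.738 -0.029] w [-0.      0.      0.2021] rows 14.3invalid input at $[0]: expected keys dx, dy, dz, wx, wy, wz
```

```bash

python3 -m pendant '[{"dx":0.83,"dy":0.83,"dz":-0.1,"wx":0,"wy":0,"wz":0.2},{"dx":0.83,"dy":0.83,"dz":-0.1,"wx":0,"wy":0,"wz":0.2},{"dx":0.83,"dy":0.83,"dz":-0.1,"wx":0,"wy":0,"wz":0.2},{"dx":0.83,"dy":0.83,"dz":-0.1,"wx":0,"wy":0,"wz":0.2},{"dx":0.83,"dy":0.83,"dz":-0.1,"wx":0,"wy":0,"wz":0.2}]' 1 40
python3 to.py .511 .011 .24 -89
```

```text
time: 1.8
eef_pos: [0.3094, 0.4277, 0.2529]
eef_rot: [[0.507, -0.862, 0.0], [-0.862, -0.507, 0.0], [-0.0, -0.0, -1.0]]
force: [0.3, -0.3, 0.2]
grip_width: 0.998
grasp_force: 0.0
d [1.538 0.124 0.043] w [-0.0001  0.0001  0.0818] rows 9.3
```

```bash

python3 -m pendant '[{"dx":0.9,"dy":0.07,"dz":0.02,"wx":0,"wy":0,"wz":0.082},{"dx":0.9,"dy":0.07,"dz":0.02,"wx":0,"wy":0,"wz":0.082},{"dx":0.9,"dy":0.07,"dz":0.02,"wx":0,"wy":0,"wz":0.082},{"dx":0.9,"dy":0.07,"dz":0.02,"wx":0,"wy":0,"wz":0.082},{"dx":0.9,"dy":0.07,"dz":0.02,"wx":0,"wy":0,"wz":0.082}]'
python3 to.py .511 .011 .24 -89
```

```text
time: 2.3
eef_pos: [0.4201, 0.2037, 0.2475]
eef_rot: [[0.02, -1.0, 0.001], [-1.0, -0.02, 0.001], [-0.001, -0.001, -1.0]]
force: [1.1, 0.8, 1.0]
grip_width: 0.999
grasp_force: 0.0
d [ 0.648 -0.29   0.025] w [-0.0002  0.0002  0.0004] rows 4.3
```

```bash

python3 -m pendant '[{"dx":0.65,"dy":-0.29,"dz":0.06,"wx":0,"wy":0,"wz":0},{"dx":0.65,"dy":-0.29,"dz":0.06,"wx":0,"wy":0,"wz":0},{"dx":0.65,"dy":-0.29,"dz":0.06,"wx":0,"wy":0,"wz":0},{"dx":0.65,"dy":-0.29,"dz":0.06,"wx":0,"wy":0,"wz":0},{"dx":0.65,"dy":-0.29,"dz":0.06,"wx":0,"wy":0,"wz":0}]'
python3 -m pendant '[{"dx":0,"dy":0,"dz":0,"wx":0,"wy":0,"wz":0},{"dx":0,"dy":0,"dz":0,"wx":0,"wy":0,"wz":0}]'
python3 - <<'E'
from h import *
s=shot('scene','s2');t=shot('top','t2')
a=cv2.imread('pics/s2.png')[100:260,240:440]
cv2.imwrite('pics/s2c.png',cv2.resize(a,None,fx=3.7,fy=3.7,interpolation=cv2.INTER_CUBIC))
X=r.observe()['eef_pos'];print(X,proj(s,X),proj(t,X))
E
python3 to.py .511 .011 .069 -89
```

```text
time: 2.8
eef_pos: [0.5117, 0.0088, 0.2285]
eef_rot: [[0.018, -1.0, -0.001], [-1.0, -0.018, -0.001], [0.001, 0.001, -1.0]]
force: [0.2, 1.1, 0.4]
grip_width: 1.001
grasp_force: 0.0
time: 3.0
eef_pos: [0.5108, 0.0122, 0.2289]
eef_rot: [[0.02, -1.0, -0.0], [-1.0, -0.02, 0.0], [-0.0, 0.0, -1.0]]
force: [0.4, -0.4, -0.3]
grip_width: 0.999
grasp_force: 0.0
[0.51063042 0.01320127 0.22921046] [317.61572001 169.56306601] [303.65348372 193.88784813]
d [ 0.008 -0.001  0.534] w [-0.0001  0.      0.0008] rows 3.2
```

View pics/s2c.png

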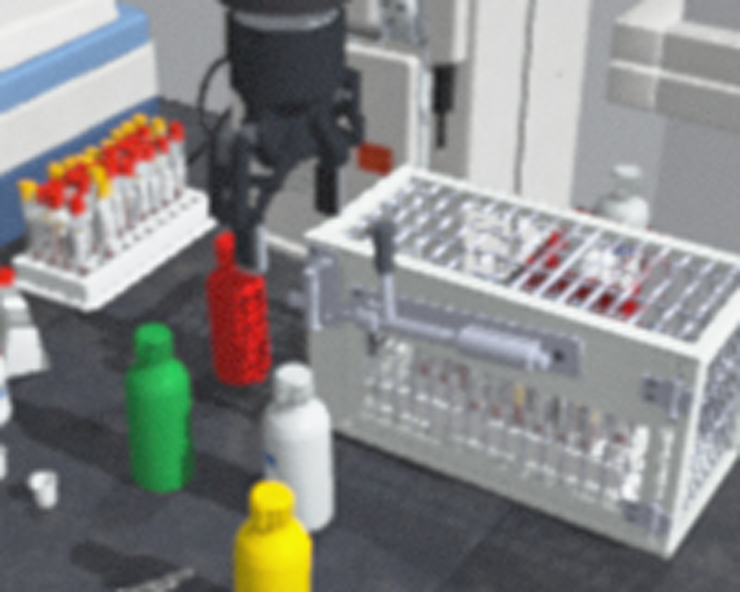

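The open gripper (crop 290,200) hangs right above the white bottle's cap (293,375), fingers along x; the way down is clear.

```bash

python3 -m pendant '[{"dx":0.008,"dy":0,"dz":0.16,"wx":0,"wy":0,"wz":0},{"dx":0.008,"dy":0,"dz":0.31,"wx":0,"wy":0,"wz":0},{"dx":0.008,"dy":0,"dz":0.43,"wx":0,"wy":0,"wz":0},{"dx":0.008,"dy":0,"dz":0.5,"wx":0,"wy":0,"wz":0},{"dx":0.008,"dy":0,"dz":0.533,"wx":0,"wy":0,"wz":0}]'
python3 -m pendant '[{"dx":0,"dy":0,"dz":0,"wx":0,"wy":0,"wz":0},{"dx":0,"dy":0,"dz":0,"wx":0,"wy":0,"wz":0},{"dx":0,"dy":0,"dz":0,"wx":0,"wy":0,"wz":0},{"dx":0,"dy":0,"dz":0,"wx":0,"wy":0,"wz":0},{"dx":0,"dy":0,"dz":0,"wx":0,"wy":0,"wz":0}]' 0.4 40
python3 -m pendant '[{"dx":0,"dy":0,"dz":0,"wx":0,"wy":0,"wz":0},{"dx":0,"dy":0,"dz":0,"wx":0,"wy":0,"wz":0},{"dx":0,"dy":0,"dz":0,"wx":0,"wy":0,"wz":0}]'
```

```text
time: 3.6
eef_pos: [0.5096, 0.0109, 0.0674]
eef_rot: [[0.024, -1.0, -0.003], [-1.0, -0.024, -0.001], [0.001, 0.003, -1.0]]
force: [-0.4, -0.6, 0.5]
grip_width: 0.997
grasp_force: 0.0
time: 4.1
eef_pos: [0.512, 0.0105, 0.0708]
eef_rot: [[0.022, -1.0, 0.003], [-1.0, -0.022, 0.001], [-0.001, -0.003, -1.0]]
force: [-3.0, -0.3, 5.8]
grip_width: 0.568
grasp_force: 41.3
time: 4.4
eef_pos: [0.512, 0.0105, 0.0708]
eef_rot: [[0.022, -1.0, 0.003], [-1.0, -0.022, 0.001], [-0.001, -0.003, -1.0]]
force: [-1.7, 2.6, 7.8]
grip_width: 0.566
grasp_force: 41.3
```

```bash

python3 -m pendant '[{"dx":0,"dy":0,"dz":-0.04,"wx":0,"wy":0,"wz":0},{"dx":0,"dy":0,"dz":-0.1,"wx":0,"wy":0,"wz":0},{"dx":0,"dy":0,"dz":-0.15,"wx":0,"wy":0,"wz":0},{"dx":0,"dy":0,"dz":-0.15,"wx":0,"wy":0,"wz":0},{"dx":0,"dy":0,"dz":-0.15,"wx":0,"wy":0,"wz":0}]'
python3 - <<'E'
from h import *
s=shot('scene','s3')
a=cv2.imread('pics/s3.png')[100:260,240:440]
cv2.imwrite('pics/s3c.png',cv2.resize(a,None,fx=3.7,fy=3.7,interpolation=cv2.INTER_CUBIC))
E
python3 to.py .50 -.27 .12 -89
```

```text
time: 4.9
eef_pos: [0.5109, 0.0101, 0.1146]
eef_rot: [[0.021, -1.0, 0.001], [-1.0, -0.021, 0.001], [-0.001, -0.001, -1.0]]
force: [-1.3, -0.0, -1.5]
grip_width: 0.565
grasp_force: 42.0
d [ 0.932  0.055 -0.02 ] w [0.     0.     0.0006] rows 5.6
```

View pics/s3c.png

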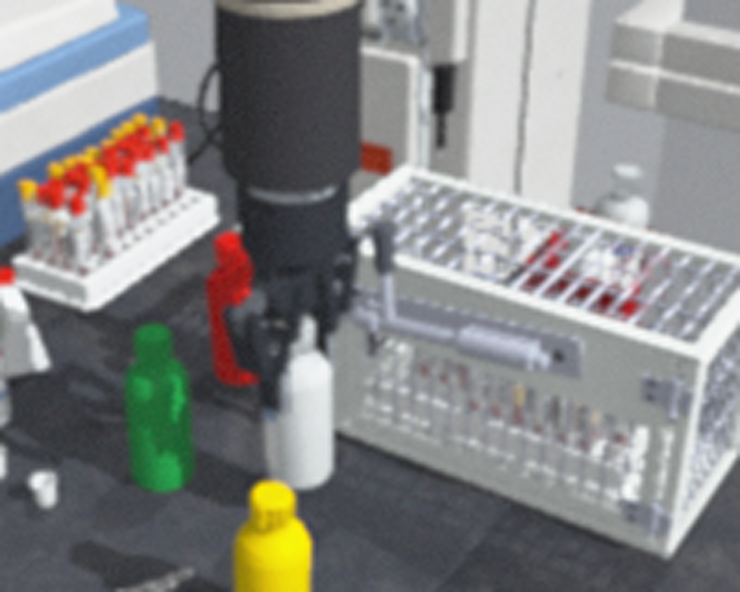

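The bottle is held upright, clear of the worktop. I carry it to the right.

```bash

python3 -m pendant '[{"dx":0.08,"dy":0.05,"dz":0,"wx":0,"wy":0,"wz":0},{"dx":0.2,"dy":0.055,"dz":0,"wx":0,"wy":0,"wz":0},{"dx":0.33,"dy":0.055,"dz":0,"wx":0,"wy":0,"wz":0},{"dx":0.46,"dy":0.055,"dz":0,"wx":0,"wy":0,"wz":0},{"dx":0.58,"dy":0.055,"dz":0,"wx":0,"wy":0,"wz":0}]'
python3 -m pendant '[{"dx":0.12,"dy":0,"dz":0,"wx":0,"wy":0,"wz":0},{"dx":0.23,"dy":0,"dz":0,"wx":0,"wy":0,"wz":0},{"dx":0.31,"dy":0,"dz":0,"wx":0,"wy":0,"wz":0},{"dx":0.35,"dy":0,"dz":0,"wx":0,"wy":0,"wz":0},{"dx":0.35,"dy":0,"dz":0,"wx":0,"wy":0,"wz":0}]'
python3 to.py .50 -.27 .072 -89
```

```text
time: 5.45
eef_pos: [0.4974, -0.1657, 0.1133]
eef_rot: [[0.022, -1.0, -0.002], [-1.0, -0.022, 0.0], [-0.0, 0.002, -1.0]]
force: [1.5, -0.2, -1.5]
grip_width: 0.567
grasp_force: 42.0
time: 5.95
eef_pos: [0.4998, -0.2703, 0.113]
eef_rot: [[0.02, -1.0, -0.002], [-1.0, -0.02, 0.0], [-0.0, 0.002, -1.0]]
force: [-0.3, -0.1, -2.1]
grip_width: 0.568
grasp_force: 42.0
d [-0.001 -0.001  0.137] w [0.0003 0.0001 0.0004] rows 0.8
```

```bash

python3 -m pendant '[{"dx":0,"dy":0,"dz":0.05,"wx":0,"wy":0,"wz":0},{"dx":0,"dy":0,"dz":0.1,"wx":0,"wy":0,"wz":0},{"dx":0,"dy":0,"dz":0.125,"wx":0,"wy":0,"wz":0},{"dx":0,"dy":0,"dz":0.135,"wx":0,"wy":0,"wz":0},{"dx":0,"dy":0,"dz":0.139,"wx":0,"wy":0,"wz":0}]'
python3 -m pendant '[{"dx":0,"dy":0,"dz":0.003,"wx":0,"wy":0,"wz":0},{"dx":0,"dy":0,"dz":0.003,"wx":0,"wy":0,"wz":0}]'
```

```text
time: 6.45
eef_pos: [0.5006, -0.2687, 0.0723]
eef_rot: [[0.023, -1.0, -0.0], [-1.0, -0.023, -0.0], [-0.0, 0.0, -1.0]]
force: [-0.2, -0.6, -1.2]
grip_width: 0.561
grasp_force: 42.0
time: 6.65
eef_pos: [0.5008, -0.2692, 0.072]
eef_rot: [[0.022, -1.0, 0.001], [-1.0, -0.022, -0.0], [0.0, -0.001, -1.0]]
force: [-0.4, 0.2, -0.7]
grip_width: 0.569
grasp_force: 42.0
```

```bash

python3 -m pendant '[{"dx":0,"dy":0,"dz":0.004,"wx":0,"wy":0,"wz":0},{"dx":0,"dy":0,"dz":0.004,"wx":0,"wy":0,"wz":0}]'
python3 -m pendant '[{"dx":0,"dy":0,"dz":0,"wx":0,"wy":0,"wz":0},{"dx":0,"dy":0,"dz":0,"wx":0,"wy":0,"wz":0},{"dx":0,"dy":0,"dz":0,"wx":0,"wy":0,"wz":0},{"dx":0,"dy":0,"dz":0,"wx":0,"wy":0,"wz":0}]' 0.95
python3 -m pendant '[{"dx":0,"dy":0,"dz":-0.1,"wx":0,"wy":0,"wz":0},{"dx":0,"dy":0,"dz":-0.26,"wx":0,"wy":0,"wz":0},{"dx":0,"dy":0,"dz":-0.42,"wx":0,"wy":0,"wz":0},{"dx":0,"dy":0,"dz":-0.56,"wx":0,"wy":0,"wz":0},{"dx":0,"dy":0,"dz":-0.6,"wx":0,"wy":0,"wz":0}]'
python3 - <<'E'
from h import *
s=shot('scene','s4');t=shot('top','t4')
a=cv2.imread('pics/s4.png')[120:360,310:630];b=cv2.imread('pics/t4.png')[90:280,260:470]
cv2.imwrite('pics/c4.png',cv2.vconcat([cv2.resize(a,(400,300)),cv2.resize(b,(400,300))]))
E
python3 to.py .600 -.011 .26 -89
```

```text
time: 6.85
eef_pos: [0.5009, -0.2694, 0.0709]
eef_rot: [[0.022, -1.0, 0.001], [-1.0, -0.022, -0.0], [0.0, -0.001, -1.0]]
force: [-0.1, 0.7, 1.4]
grip_width: 0.563
grasp_force: 42.3
time: 7.25
eef_pos: [0.5005, -0.2692, 0.0703]
eef_rot: [[0.022, -1.0, -0.0], [-1.0, -0.022, -0.0], [0.0, 0.0, -1.0]]
force: [-1.1, 0.1, -0.6]
grip_width: 0.949
grasp_force: 0.0
time: 7.75
eef_pos: [0.5024, -0.27, 0.2559]
eef_rot: [[0.022, -1.0, 0.008], [-1.0, -0.022, -0.003], [0.003, -0.008, -1.0]]
force: [0.6, 0.3, -0.2]
grip_width: 0.949
grasp_force: 0.0
d [-0.854 -0.347 -0.023] w [-0.0007 -0.0002  0.0007] rows 5.5
```

View pics/c4.png

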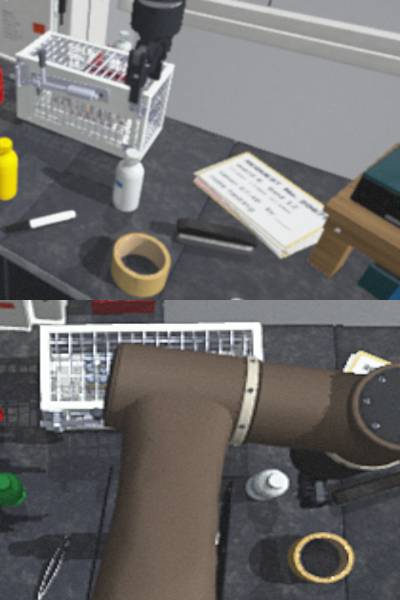

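The bottle stands upright in the open at the right (top crop 268,485; scene crop 128,180). On to the knob.

```bash

python3 -m pendant '[{"dx":-0.86,"dy":-0.34,"dz":-0.06,"wx":0,"wy":0,"wz":0},{"dx":-0.86,"dy":-0.34,"dz":-0.06,"wx":0,"wy":0,"wz":0},{"dx":-0.86,"dy":-0.34,"dz":-0.06,"wx":0,"wy":0,"wz":0},{"dx":-0.86,"dy":-0.34,"dz":-0.06,"wx":0,"wy":0,"wz":0},{"dx":-0.86,"dy":-0.34,"dz":-0.06,"wx":0,"wy":0,"wz":0}]' 0.7
python3 -m pendant '[{"dx":-0.11,"dy":-0.035,"dz":0,"wx":0,"wy":0,"wz":0},{"dx":-0.11,"dy":-0.035,"dz":0,"wx":0,"wy":0,"wz":0},{"dx":-0.11,"dy":-0.035,"dz":0,"wx":0,"wy":0,"wz":0}]'
python3 - <<'E'
from h import *
s=shot('scene','s5')
a=cv2.imread('pics/s5.png')[100:220,290:440]
cv2.imwrite('pics/s5c.png',cv2.resize(a,None,fx=5,fy=5,interpolation=cv2.INTER_CUBIC))
X=r.observe()['eef_pos'];print(X,proj(s,X),proj(s,(.6,-.009,.202)),proj(s,(.6,-.009,.22)))
E
python3 to.py .600 -.009 .188 -89
```

```text
time: 8.35
eef_pos: [0.5867, -0.0333, 0.2649]
eef_rot: [[0.022, -1.0, -0.002], [-1.0, -0.022, -0.0], [0.0, 0.002, -1.0]]
force: [-0.4, -0.4, -0.8]
grip_width: 0.702
grasp_force: 0.0
time: 8.65
eef_pos: [0.5963, -0.0012, 0.2644]
eef_rot: [[0.024, -1.0, -0.003], [-1.0, -0.024, -0.001], [0.001, 0.003, -1.0]]
force: [0.1, -0.3, -0.1]
grip_width: 0.699
grasp_force: 0.0
[ 0.59624922 -0.00209277  0.26488614] [341.2060024  145.64703483] [343.82328504 166.81604365] [343.93211563 160.94204876]
d [ 0.023 -0.013  0.256] w [ 0.0004 -0.0001  0.0008] rows 1.5
```

View pics/s5c.png

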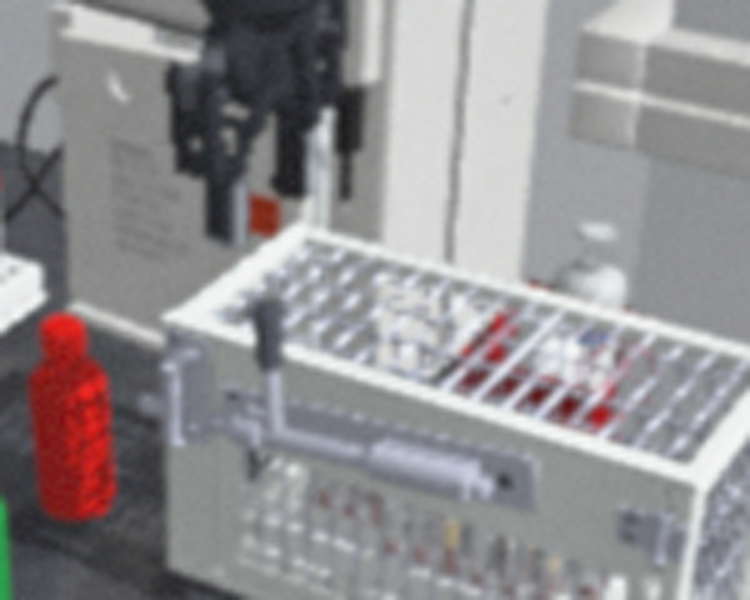

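The knob (crop 267,333 → scene 343,167) matches the prediction (344,167); the fingers straddle it front and back. Descend and grip.

```bash

python3 -m pendant '[{"dx":0.023,"dy":-0.013,"dz":0.06,"wx":0,"wy":0,"wz":0},{"dx":0.023,"dy":-0.013,"dz":0.13,"wx":0,"wy":0,"wz":0},{"dx":0.023,"dy":-0.013,"dz":0.19,"wx":0,"wy":0,"wz":0},{"dx":0.023,"dy":-0.013,"dz":0.23,"wx":0,"wy":0,"wz":0},{"dx":0.023,"dy":-0.013,"dz":0.249,"wx":0,"wy":0,"wz":0}]'
python3 -m pendant '[{"dx":0,"dy":0,"dz":0,"wx":0,"wy":0,"wz":0},{"dx":0,"dy":0,"dz":0,"wx":0,"wy":0,"wz":0},{"dx":0,"dy":0,"dz":0,"wx":0,"wy":0,"wz":0},{"dx":0,"dy":0,"dz":0,"wx":0,"wy":0,"wz":0},{"dx":0,"dy":0,"dz":0,"wx":0,"wy":0,"wz":0}]' 0.05 30
python3 -m pendant '[{"dx":0,"dy":0,"dz":0,"wx":0,"wy":0,"wz":0},{"dx":0,"dy":0,"dz":0,"wx":0,"wy":0,"wz":0},{"dx":0,"dy":0,"dz":0,"wx":0,"wy":0,"wz":0},{"dx":0,"dy":0,"dz":0,"wx":0,"wy":0,"wz":0}]'
```

```text
time: 9.2
eef_pos: [0.6001, -0.01, 0.1904]
eef_rot: [[0.02, -1.0, -0.002], [-1.0, -0.02, -0.0], [0.0, 0.002, -1.0]]
force: [0.1, -0.6, 0.3]
grip_width: 0.698
grasp_force: 0.0
time: 9.7
eef_pos: [0.6009, -0.0089, 0.1927]
eef_rot: [[0.022, -1.0, 0.001], [-1.0, -0.022, 0.0], [0.0, -0.001, -1.0]]
force: [-3.7, 1.0, 5.1]
grip_width: 0.185
grasp_force: 30.6
time: 10.1
eef_pos: [0.601, -0.0089, 0.1927]
eef_rot: [[0.022, -1.0, 0.001], [-1.0, -0.022, -0.0], [0.0, -0.001, -1.0]]
force: [-3.5, -0.3, 6.1]
grip_width: 0.19
grasp_force: 30.6
```

```bash

python3 -m pendant '[{"dx":0.004,"dy":0,"dz":-0.01,"wx":0,"wy":0,"wz":0},{"dx":0.008,"dy":0,"dz":-0.02,"wx":0,"wy":0,"wz":0},{"dx":0.012,"dy":0,"dz":-0.03,"wx":0,"wy":0,"wz":0},{"dx":0.016,"dy":0,"dz":-0.038,"wx":0,"wy":0,"wz":0},{"dx":0.017,"dy":0,"dz":-0.041,"wx":0,"wy":0,"wz":0}]'
python3 -m pendant '[{"dx":0,"dy":0,"dz":0,"wx":0,"wy":0,"wz":0},{"dx":0,"dy":0,"dz":0,"wx":0,"wy":0,"wz":0}]'
python3 - <<'E'
from h import *
s=shot('scene','s6')
a=cv2.imread('pics/s6.png')[100:220,290:440]
cv2.imwrite('pics/s6c.png',cv2.resize(a,None,fx=5,fy=5,interpolation=cv2.INTER_CUBIC))
E
```

```text
time: 10.6
eef_pos: [0.6007, -0.0144, 0.2039]
eef_rot: [[0.021, -1.0, -0.001], [-1.0, -0.021, -0.0], [0.0, 0.001, -1.0]]
force: [-2.1, -1.1, -5.2]
grip_width: 0.188
grasp_force: 29.5
time: 10.8
eef_pos: [0.6007, -0.0142, 0.2038]
eef_rot: [[0.021, -1.0, -0.001], [-1.0, -0.021, -0.0], [0.0, 0.001, -1.0]]
force: [-2.1, -2.1, -5.7]
grip_width: 0.184
grasp_force: 29.6
```

View pics/s6c.png

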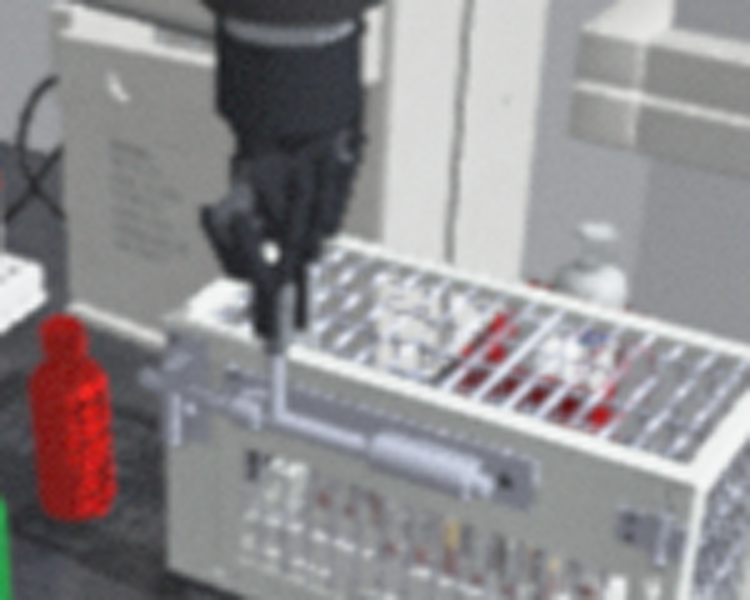

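Bolt lifted about level (tip now at crop 150,378, stalk up). Draw it.

```bash

python3 -m pendant '[{"dx":0.01,"dy":0,"dz":0.003,"wx":0,"wy":0,"wz":0},{"dx":0.02,"dy":0,"dz":0.003,"wx":0,"wy":0,"wz":0},{"dx":0.03,"dy":0,"dz":0.003,"wx":0,"wy":0,"wz":0},{"dx":0.04,"dy":0,"dz":0.003,"wx":0,"wy":0,"wz":0},{"dx":0.05,"dy":0,"dz":0.003,"wx":0,"wy":0,"wz":0}]'
```

```text
time: 11.35
eef_pos: [0.6013, -0.0292, 0.2032]
eef_rot: [[0.022, -1.0, -0.0], [-1.0, -0.022, 0.0], [-0.0, 0.0, -1.0]]
force: [-3.9, 0.1, -2.4]
grip_width: 0.188
grasp_force: 29.7
```

```bash

python3 -m pendant '[{"dx":0.02,"dy":0,"dz":0,"wx":0,"wy":0,"wz":0},{"dx":0.04,"dy":0,"dz":0,"wx":0,"wy":0,"wz":0},{"dx":0.06,"dy":0,"dz":0,"wx":0,"wy":0,"wz":0},{"dx":0.077,"dy":0,"dz":0,"wx":0,"wy":0,"wz":0},{"dx":0.087,"dy":0,"dz":0,"wx":0,"wy":0,"wz":0}]'
python3 -m pendant '[{"dx":0,"dy":0,"dz":0,"wx":0,"wy":0,"wz":0},{"dx":0,"dy":0,"dz":0,"wx":0,"wy":0,"wz":0}]'
python3 - <<'E'
from h import *
s=shot('scene','s7')
a=cv2.imread('pics/s7.png')[100:220,290:440]
cv2.imwrite('pics/s7c.png',cv2.resize(a,None,fx=5,fy=5,interpolation=cv2.INTER_CUBIC))
E
```

```text
time: 11.85
eef_pos: [0.6018, -0.0558, 0.2031]
eef_rot: [[0.021, -1.0, -0.0], [-1.0, -0.021, -0.0], [0.0, 0.0, -1.0]]
force: [-3.6, 0.9, -2.6]
grip_width: 0.19
grasp_force: 29.8
time: 12.05
eef_pos: [0.6018, -0.0555, 0.203]
eef_rot: [[0.021, -1.0, -0.001], [-1.0, -0.021, -0.001], [0.001, 0.001, -1.0]]
force: [-4.6, -1.3, -4.1]
grip_width: 0.187
grasp_force: 29.6
```

View pics/s7c.png

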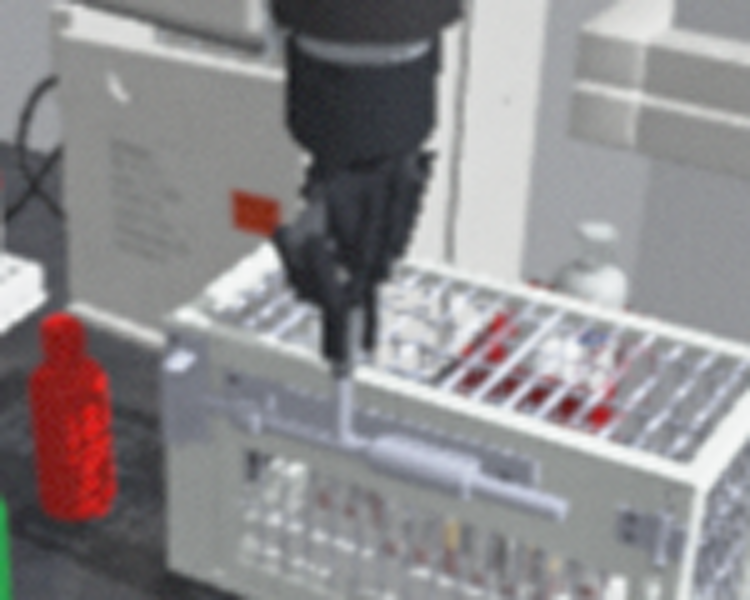

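Bolt is drawn about 41 mm, rod end now well clear of the keeper (crop 235,410). Now the arc about the hinge, tool turning along.

```bash
cat > arc.py <<'E'
from h import *
import sys
H=np.array([.6197,-.2319]);P0=np.array([.6018,-.0555])
s=r.observe();R=np.array(s['eef_rot']);p=np.array(s['eef_pos']);v=p[:2]-H
th=np.arctan2(v[1],v[0])-np.arctan2(*(P0-H)[::-1]);print('theta',th.round(3),'radius',np.linalg.norm(v).round(4))
def Ro(a):return np.array([[np.cos(a),-np.sin(a)],[np.sin(a),np.cos(a)]])
for a in map(float,sys.argv[1:]):
    d=R.T@np.append(H+Ro(a)@(P0-H)-p[:2],0);print(a,'d',np.round(d/.3,4),'wz',np.round(-(a-th)/2/np.pi,4))
E
python3 arc.py .03 .06 .1 .14 .18
```

```text
theta 0.0 radius 0.1774
0.03 d [0.0021 0.0175 0.    ] wz -0.0047
0.06 d [0.0043 0.0351 0.    ] wz -0.0095
0.1 d [0.0081 0.0584 0.    ] wz -0.0159
0.14 d [0.0127 0.0816 0.    ] wz -0.0222
0.18 d [1.840e-02 1.046e-01 1.000e-04] wz -0.0286
```

```bash

python3 -m pendant '[{"dx":0.002,"dy":0.018,"dz":0,"wx":0,"wy":0,"wz":-0.005},{"dx":0.004,"dy":0.035,"dz":0,"wx":0,"wy":0,"wz":-0.01},{"dx":0.008,"dy":0.058,"dz":0,"wx":0,"wy":0,"wz":-0.016},{"dx":0.013,"dy":0.082,"dz":0,"wx":0,"wy":0,"wz":-0.022},{"dx":0.018,"dy":0.105,"dz":0,"wx":0,"wy":0,"wz":-0.029}]'
python3 arc.py .22 .26 .3 .34 .38
```

```text
time: 12.6
eef_pos: [0.572, -0.0608, 0.2037]
eef_rot: [[0.204, -0.979, 0.003], [-0.979, -0.204, 0.0], [0.0, -0.003, -1.0]]
force: [1.9, -0.6, -5.4]
grip_width: 0.187
grasp_force: 29.6
theta 0.171 radius 0.1776
0.22 d [ 0.0036  0.0288 -0.0001] wz -0.0078
0.26 d [ 0.0068  0.0523 -0.0002] wz -0.0142
0.3 d [ 0.0109  0.0755 -0.0002] wz -0.0206
0.34 d [ 0.016   0.0986 -0.0003] wz -0.0269
0.38 d [ 0.0219  0.1215 -0.0004] wz -0.0333
```

```bash

python3 -m pendant '[{"dx":0.004,"dy":0.029,"dz":0,"wx":0,"wy":0,"wz":-0.008},{"dx":0.007,"dy":0.052,"dz":0,"wx":0,"wy":0,"wz":-0.014},{"dx":0.011,"dy":0.076,"dz":0,"wx":0,"wy":0,"wz":-0.02},{"dx":0.016,"dy":0.099,"dz":0,"wx":0,"wy":0,"wz":-0.027},{"dx":0.022,"dy":0.122,"dz":0,"wx":0,"wy":0,"wz":-0.033}]'
python3 arc.py .42 .46 .5 .53 .54
```

```text
time: 13.1
eef_pos: [0.5377, -0.0746, 0.2038]
eef_rot: [[0.402, -0.916, 0.004], [-0.916, -0.402, 0.0], [0.001, -0.004, -1.0]]
force: [3.3, -1.2, -6.4]
grip_width: 0.191
grasp_force: 29.5
theta 0.379 radius 0.1774
0.42 d [ 0.0024  0.0239 -0.0001] wz -0.0065
0.46 d [ 0.0054  0.0473 -0.0002] wz -0.0128
0.5 d [ 0.0093  0.0706 -0.0002] wz -0.0192
0.53 d [ 0.0129  0.088  -0.0003] wz -0.024
0.54 d [ 0.0142  0.0938 -0.0003] wz -0.0256
```

```bash

python3 -m pendant '[{"dx":0.003,"dy":0.024,"dz":0,"wx":0,"wy":0,"wz":-0.006},{"dx":0.006,"dy":0.047,"dz":0,"wx":0,"wy":0,"wz":-0.013},{"dx":0.01,"dy":0.07,"dz":0,"wx":0,"wy":0,"wz":-0.019},{"dx":0.014,"dy":0.09,"dz":0,"wx":0,"wy":0,"wz":-0.025},{"dx":0.014,"dy":0.094,"dz":0,"wx":0,"wy":0,"wz":-0.026}]'
python3 -m pendant '[{"dx":0,"dy":0,"dz":0,"wx":0,"wy":0,"wz":0},{"dx":0,"dy":0,"dz":0,"wx":0,"wy":0,"wz":0},{"dx":0,"dy":0,"dz":0,"wx":0,"wy":0,"wz":0},{"dx":0,"dy":0,"dz":0,"wx":0,"wy":0,"wz":0},{"dx":0,"dy":0,"dz":0,"wx":0,"wy":0,"wz":0}]'
python3 arc.py
python3 - <<'E'
from h import *
s=shot('scene','s8');t=shot('top','t8')
for n in('gate_edge','knob','bottle'):
  for p in(s,t):print(n,[(np.round(d['uv']).tolist(),round(d['confidence'],2)) for d in r.look_for(p,n)][:5])
print('bottle exp',proj(s,(.501,-.269,.06)),proj(t,(.501,-.269,.09)))
b=.0177
for th in(0,.54):
  e=np.array([.6197-.267*np.sin(th+b),-.2319+.267*np.cos(th+b),.1]);print(th,e,proj(s,e),proj(t,e))
E
```

```text
time: 13.6
eef_pos: [0.5132, -0.0899, 0.2038]
eef_rot: [[0.544, -0.839, 0.003], [-0.839, -0.544, 0.0], [0.002, -0.003, -1.0]]
force: [2.5, 0.8, -6.3]
grip_width: 0.189
grasp_force: 29.6
time: 14.1
eef_pos: [0.5123, -0.09, 0.2033]
eef_rot: [[0.544, -0.839, 0.001], [-0.839, -0.544, -0.0], [0.0, -0.001, -1.0]]
force: [2.9, 0.3, -5.5]
grip_width: 0.189
grasp_force: 29.7
theta 0.547 radius 0.1779
gate_edge []
gate_edge [([324.0, 204.0], 0.75)]
knob [([351.0, 209.0], 0.52)]
knob [([330.0, 203.0], 0.59)]
bottle [([282.0, 208.0], 0.88), ([315.0, 256.0], 0.81), ([412.0, 264.0], 0.62), ([305.0, 184.0], 0.6)]
bottle [([398.0, 207.0], 0.89), ([252.0, 152.0], 0.62), ([326.0, 242.0], 0.6)]
bottle exp [412.22141685 264.91892468] [402.46198568 204.97286679]
0 [0.61497435 0.03505818 0.1       ] [333.34987426 190.91658944] [296.24938941 165.08494968]
0.54 [ 0.47839396 -0.00535728  0.1       ] [317.33574242 219.04280838] [310.3761989  212.36470377]
```

The gripper still holds the knob (opening 0.19, spring pull about 3 N). The gate is at about 0.55 rad, and the bottle is seen standing where I put it (scene 412,264). Handing in.

```bash
python3 -c "
from plant import r
print(r.finish_job())"
```

```text
the job is handed in; nothing more can be done
None
```

I handed the job in with the bottle standing upright at the right, out of the gate's swing, the bolt lifted and drawn about 41 mm, and the gate held open by the knob at about 0.55 rad (31 degrees); the hand-in gave no verdict.

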